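Tilt-gauge check on a spring pivot pin

ROBOT

A 6-joint arm with a two-finger parallel gripper is mounted at the origin on the work surface. World frame = base frame: x ahead of the robot, y to its left, z up, the work surface at z = 0. Lengths are in m, angles in rad, forces in N, time in s.
With the tool pointing down it reaches from about 0.3 to 0.775 m from the base axis. Payload 14.6 kg.
Tool frame: the origin (TCP) lies at the very end of the fingers, on their centre line; the grasp point (between the pads) lies 19 mm behind it; z points along the fingers, y is the line along which they close (so a half turn about z gives the same grasp; the last joint's range is limited). The gripper opens to 85 mm and grips with 20 to 120 N. Pads are 22 mm wide; open, the fingers measure 114 mm over their backs; the gripper's body (76 mm by 85 mm) begins 54 mm behind the grasp point. The pads swing forward as they close: fully open they stand 13 mm farther back than shut.
Start: joints at [-1.316, 0.3, 1.521, -0, 1.321, -0.067], TCP at [0.174, -0.522, 0.231] pointing down, gripper open.
Joint ranges: [-3.03, 3.03], [-0.79, 2.21], [0.23, 2.52], [-1.04, 4.18], [0, 3.07], [-2.55, 2.55]. Speed limits (rad/s): [2.22, 2.22, 2.57, 3.14, 3.14, 3.14].

INTERFACE

Orientations are given as a 3x3 rotation matrix whose columns are the frame's x, y, z axes.
In Python, from rig import sensors, imaging, ticket gives the robot as it stands.
- The arm moves only by the tool jog_arm, never from a script. Its argument "increments" is a list that holds one entry, the list of rows, each a list of 4 numbers: the shift along the world's x, y, z in m, then the turn about the world's z in degrees. A call has exactly 8 rows; each row shifts and turns the commanded pose from where the row before left it; what a row does not reach is not made up. A row lasts 1/8 s, in which the tool goes at most 62.5 mm and 10.7 degrees, less where a joint would pass 70% of its speed; a pose out of reach is approached as far as the arm can. A call is refused whole if a number of a shift passes 0.0625 or a number of a turn 10.7, either way. A call with a gripper value outside its range is refused whole. "claw" is the opening, from 0 (shut) to 1 (fully open), set as the call begins (left out, the last holds). The fingers move at their own pace and stop on an object; "force" is the grip in N (left out, the last holds). Time passes only in rows, so rows that do not move let the fingers close, or fill a call up. It gives the time, the measured TCP pose, the force, the opening and the grip force at its end, in the units of the state.
- sensors.sense(): the state, without advancing time (a new reading comes with each control period).
- imaging.snapshot(name): name is "scene" or "top" or "wrist"; returns a dict with "img" (400x640x3 uint8, red, green, blue), "range_z" (400x640 float32, m along the optical axis (not along the pixel's ray), 0 where there is no reading), "vertical_fov" (degrees; the focal length in pixels is half the picture's height over the tangent of half this angle, whatever the lens; pixels are square), "cx", "cy" (the principal point, pixels), "distortion" ([k1, k2, p1, p2, k3] as OpenCV has them; the pictures are not rectified), "eye" and "rotation" of the camera in the world; the wrist camera has in their place "T_tool_cam" (4x4, takes a point from camera to tool coordinates, whose origin is the TCP and whose axes are the flange's). Camera axes: x right, y down, z forward; pixel columns grow to the right and rows downward; lengths in m; the calibration is good to about 2 mm. A picture is of the moment at which its call begins: read the wrist's pose just before it.
- ticket.hand_in(): hands the job in; it is judged then, once.
Trained networks look in a picture, given as the dict that the camera call returned (one of the last four; its "shot" number tells which), for a name from the list of things; names that differ only in an ending like _2 or _b are one class to them, and where a whole thing is asked for, a point or a joint stands for the part that bears it (a point fixed in the world has none). Each returns a list of dicts, best first, with "p" (0 to 1); they miss things now and then, are a little off and sometimes report something else, mostly with a low value. They report only what shows in the picture. A call takes as long as a camera call. They do not tell look-alikes from the thing itself.
- imaging.recognise(thing, picture): "xy" ([column, row] as shares, 0 to 1, of the picture: columns of its width, rows of its height, amid what is visible of it).
- imaging.regions_of(thing, picture): "mask" (400x640 bool, what is visible of it) and "xy" ([column, row] as shares, 0 to 1, of the picture: columns of its width, rows of its height, amid what is visible of it).
The state is a dict: "t": time; "joint_positions": joint angles; "joint_vel": joint speeds; "tau": joint torques, N m; "eef_pos": TCP position; "tcp_rot": TCP orientation; "force": force on the tool from outside, world axes, zero at the start; "wrist_torque": the same for the moment, N m; "gripper_width": finger opening in m; "gripper_force": force on a finger pad.
Only numpy, scipy, OpenCV 4.12 (cv2) and the standard library are available. Lean on these libraries where they do the work, as an engineer would, in place of code of your own. Each camera call takes 0.05 s, during which the arm holds its last target. There are 200 camera calls.

TASK

Stand the yellow pin with the brass dome upright in the bore of the aluminium block, its collar fully down on the block, and let go of it. Then take the angle gauge by its black handle, rest the middle of its foot gently on the brass dome and rock it sideways there until the swinging black pointer settles inside the red window of the dial; finish while still holding the gauge like that, pressed lightly on the dome with the pointer at rest in the window. Leave the other two pins and the rest of the things on the table where they are.

Things in the scene. Friction and masses are not known exactly. Their poses are not given: they have to be found in the camera images.
- pin_mid (a point): yellow spring pin, loose, upright in one of the three places of the blue rack (varies); point on its axis 45 mm above its foot, half-way up; z up along it. From the foot: steel shank 14 mm thick, 26 mm long, chamfered; yellow sleeve 22 mm thick from 26 to 72 mm (grip it from above near 52 mm; its lower rim is the collar); brass dome head up to 90 mm. 85 g. Foot 8 mm above the table in the rack
- pin_top (a point): top of the brass dome, 90 mm above the pin's foot. The dome, 16 mm thick, is a spring plunger: it gives 6 mm, from about 1.2 N (starts to move) to about 5 N (fully in), then is rigid. z up along the pin
- bore (a point): centre of the mouth of the bore in the fixed aluminium block (90 x 90 mm, level top 36 mm above the table); z up. The bore is 16 mm wide, 28 mm deep, with a 2 mm chamfer. With the pin fully home its foot is 10 mm above the table and its mid point 19 mm above this point
- rack: fixed blue pin rack, 60 (x) x 150 (y) x 34 mm; origin at the centre of its underside. The three pins stand in a row along its y axis at -50, 0 and 50 mm, so the fingers should close along its x axis
- gauge_mid (a point): angle gauge, loose, standing on its foot on the table; point at its centre, 73 mm above its underside; x out of the dial face, y along its length, z up. About 285 g, 146 mm high. Flat aluminium foot 110 (y) x 40 (x) x 10 mm, white dial plate 8 mm thick up to 104 mm, black handle above it. Pointer and window sit on the +x face, at most 15 mm out
- handle (a point): centre of the gauge's black handle, 126 mm above the underside of the foot and on the gauge's z axis; the handle is 18 mm thick (x), 44 mm wide (y), 44 mm high (from 102 to 146 mm). Same axes as the gauge. Grip it from above with the fingers closing along x
- pointer (a joint): angle (rad) of the black pointer on the gauge's dial, a free pendulum that hangs plumb and swings for about 1.5 s after a move; 0 is the gauge's own downward axis, positive towards the gauge's +y. When the gauge is rolled by an angle a about its own x axis (right-hand rule) from level the pointer reads -a
- mark (a joint): angle (rad) of the middle of the red window on the dial, measured as the pointer's; it lies between 0.14 and 0.30 and stays where it is
- pointer_tip (a point): tip end of the black pointer, 52 mm from its pivot; the pivot is 92 mm above the underside of the gauge's foot
- window (a point): middle of the red window (a U of three red bars open towards the pivot, 10 mm clear between its two sides), 52 mm from the pointer's pivot
- dowel_a_mid (a point): plain pin with a grey sleeve and no dome, loose in the blue rack, 72 mm high, shape otherwise as the yellow pin; half-way up. Leave it alone
- dowel_b_mid (a point): plain pin with a black sleeve and no dome, loose in the blue rack, 72 mm high; half-way up. Leave it alone
- driver_grip (a point): orange screwdriver lying beyond the gauge; point on its handle. Leave it alone
- wheel_mid (a point): spare black wheel, 64 mm across, 22 mm high, lying beyond the block; point at its centre. Leave it alone
- battery_mid (a point): blue battery pack, 40 x 100 x 28 mm, lying beyond the rack; point at its centre. Leave it alone
Things that resemble listed ones, but are neither listed nor needed, are in the scene too. What is shaped like the part that bears gauge_mid but pink is not meant. Of the things that look like the part that bears pin_mid, the smaller one is meant.

How it is judged:
On the way, in this order (a step that is already met when the one before it is completed fails the run):
1. the yellow pin stands home in the block's bore, let go (horizontal distance between pin_mid and bore below 0.004 m and z of pin_mid in the frame of bore between 0.015 and 0.0225 m and angle between pin_mid's own z axis and vertical below 0.08 rad and contact force between the fingers and pin below 0.1 N), for 0.3 s.
2. the gauge is lifted by its handle clear of the table (height (world z) of gauge_mid above 0.11 m and contact force between the fingers and gauge above 1 N), for 0.1 s.
At the end, for the whole second after the job is handed in: Yellow pin home in the bore (4 mm, collar down within 3.5 mm, upright within 0.08 rad); gripper holds the gauge, its foot on the dome with over 0.5 N within 30 mm of mid-length, clear of block and table; pointer tip within 5 mm of the window's middle, at rest (under 0.3 rad/s) (horizontal distance between pin_mid and bore below 0.004 m and z of pin_mid in the frame of bore between 0.015 and 0.0225 m and angle between pin_mid's own z axis and vertical below 0.08 rad and contact force between gauge and pin above 0.5 N and distance between pin_top and gauge_mid below 0.085 m and z of pin_top in the frame of gauge_mid below -0.066 m and y of pin_top in the frame of gauge_mid between -0.03 and 0.03 m and height (world z) of gauge_mid above 0.14 m and contact force between the fingers and gauge above 1 N and contact force between gauge and block below 0.1 N and distance between pointer_tip and window below 0.005 m and velocity of joint pointer between -0.3 and 0.3 rad/s); the arm keeps its last pose, push and grip.
It fails at once if the gauge is pressed on the pin with more than 30 N (contact force between gauge and pin above 30 N).
It fails at once if another pin is moved by more than 30 mm (distance of any of dowel_a_mid, dowel_b_mid from where it was at the start of the episode above 0.03 m).
It fails at once if a bystander on the table is moved by more than 30 mm (distance of any of driver_grip, wheel_mid, battery_mid from where it was at the start of the episode above 0.03 m).
It also fails if it takes over 56 s, if anything falls off the work surface, if the arm or the gripper's body presses on something with over 40 N, if the wrist force passes 120 N, or if a joint passes its speed limit or range.

## Working session

There is one attempt and no reset: what is moved stays moved. The work goes in short steps, Python scripts to look and compute and a tool call to move; the robot and the scene stay as the last step left them, time stands still between calls to the robot, and variables do not carry over. Pictures are saved under pics/ and viewed, at most 10 in all, crops included, and the job is handed in when it is done.

Besides the shell and the picture viewer there is one more tool, called after "Emit:" as name(argument=value, ...), one argument or row to a line, values as JSON. jog_arm: Moves the arm, as the interface text tells. Its arguments: {"type":"object","properties":{"increments":{"type":"array"},"claw":{"type":"number"},"force":{"type":"number"}},"required":["increments"]}

```bash
mkdir -p pics; ls; cat > h.py <<'E'
import numpy as np, cv2
from rig import sensors, imaging, ticket
def snap(n):
    s=sensors.sense(); d=imaging.snapshot(n)
    if n=="wrist":
        T=np.eye(4); T[:3,:3]=s["tcp_rot"]; T[:3,3]=s["eef_pos"]
        T=T@np.array(d["T_tool_cam"]); d["R"],d["o"]=T[:3,:3],T[:3,3]
    else: d["R"],d["o"]=np.array(d["rotation"]),np.array(d["eye"])
    f=200/np.tan(np.radians(d["vertical_fov"])/2)
    d["K"]=np.array([[f,0,d["cx"]],[0,f,d["cy"]],[0,0,1.]])
    return d
def pts(d,uv,z=None):
    """world points of pixels; depth from picture unless plane height z given"""
    uv=np.asarray(uv,float).reshape(-1,2)
    n=cv2.undistortPoints(uv[:,None],d["K"],np.array(d["distortion"],float))[:,0]
    r=np.c_[n,np.ones(len(n))]@d["R"].T
    if z is None:
        k=d["range_z"][uv[:,1].astype(int),uv[:,0].astype(int)]
    else: k=(z-d["o"][2])/r[:,2]
    return d["o"]+r*k[:,None]
def cloud(d,m):
    v,u=np.nonzero(m&(d["range_z"]>0)); return pts(d,np.c_[u,v])
def save(d,n): cv2.imwrite(f"pics/{n}.png",d["img"][...,::-1])
E
python3 - <<'E'
from h import *
print(sensors.sense())
for n in("scene","top"):
    d=snap(n); save(d,n+"0")
    print(n,d["o"].round(3),d["R"].round(2).tolist())
    for t in ("pin_mid","rack","gauge_mid","bore","handle","dowel_a_mid","driver_grip","wheel_mid","battery_mid","pin_top"):
        for r in imaging.regions_of(t,d)[:4]:
            p=cloud(d,r["mask"])
            print(t,round(r["p"],2),(np.array(r["xy"])*[640,400]).round(),np.median(p,0).round(3) if len(p) else None, p.max(0).round(3) if len(p) else None)
E
```

```text
pics
{'t': 0.0, 'joint_positions': array([-1.31559481e+00,  3.00465108e-01,  1.52161228e+00,  5.09175932e-06,
        1.32070433e+00, -6.65929892e-02]), 'joint_vel': array([-4.45535838e-04, -9.84894357e-05, -6.95563085e-04, -1.16823576e-03,
        7.47655148e-04, -1.00952761e-03]), 'tau': array([ 1.64213685e-03, -5.43496943e+01, -3.61794126e+01,  5.27884424e-05,
        4.03731130e-03,  1.90458951e-05]), 'eef_pos': array([ 0.17388783, -0.52152832,  0.2307114 ]), 'tcp_rot': array([[ 9.48669812e-01,  3.16268085e-01, -2.95394294e-04],
       [ 3.16268211e-01, -9.48669116e-01,  1.15179879e-03],
       [ 8.40457543e-05, -1.18610057e-03, -9.99999293e-01]]), 'force': array([-0.26415773,  0.65549929, -0.30849081]), 'wrist_torque': array([ 0.01796605,  0.04090489, -0.01321593]), 'gripper_force': 0.0, 'gripper_width': 0.08507625265995761}
scene [ 1.135 -0.368  0.723] [[0.48, 0.6, -0.64], [0.88, -0.32, 0.36], [0.01, -0.73, -0.68]]
pin_mid 0.71 [177. 238.] [ 0.476 -0.365  0.07 ] [ 0.481 -0.351  0.099]
pin_mid 0.68 [139. 240.] [ 0.453 -0.445  0.08 ] [ 0.461 -0.432  0.126]
pin_mid 0.54 [213. 223.
[... 1536 characters left out ...]
43 0.351 0.153]
handle 0.23 [213. 162.] [0.719 0.275 0.021] [0.775 0.304 0.031]
dowel_a_mid 0.17 [215. 162.] [0.714 0.276 0.02 ] [0.775 0.312 0.031]
driver_grip 0.69 [194. 219.] [0.534 0.318 0.012] [0.571 0.412 0.153]
driver_grip 0.66 [215. 161.] [0.721 0.273 0.021] [0.775 0.304 0.031]
wheel_mid 0.85 [289. 166.] [0.717 0.046 0.021] [0.755 0.081 0.032]
wheel_mid 0.37 [192. 221.] [0.534 0.32  0.012] [0.569 0.417 0.153]
battery_mid 0.59 [369. 174.] [ 0.687 -0.198  0.027] [ 0.723 -0.153  0.038]
battery_mid 0.25 [192. 217.] [0.534 0.32  0.013] [0.569 0.406 0.153]
pin_top 0.39 [462. 257.] [ 0.441 -0.442  0.119] [ 0.452 -0.434  0.126]
pin_top 0.26 [193. 223.] [0.534 0.318 0.012] [0.569 0.406 0.153]
```

View pics/scene0.png

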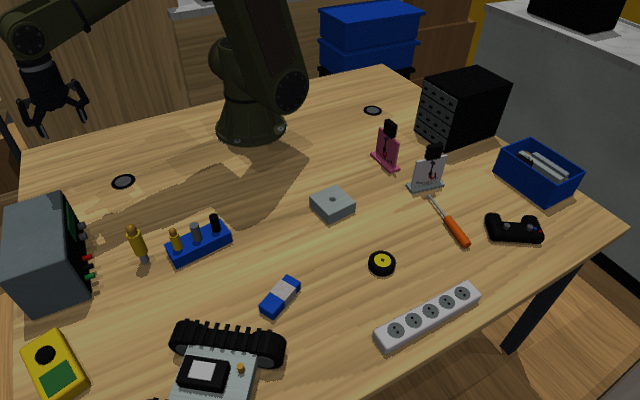

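View pics/top0.png

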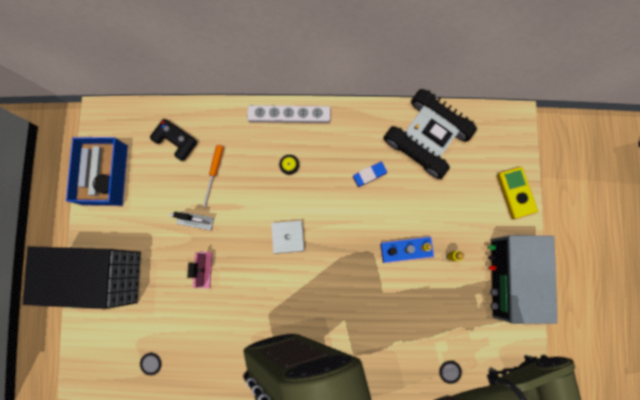

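```bash
python3 - <<'E'
from h import *
for n in ("top","scene"):
    d=snap(n); 
    r=imaging.regions_of("rack",d)[0]; p=cloud(d,r["mask"]); q=p[abs(p[:,2]-.034)<.005]
    (c,s,a)=cv2.minAreaRect(q[:,:2].astype(np.float32)); print(n,"rack",c,s,a,np.median(q[:,2]))
    hsv=cv2.cvtColor(d["img"],cv2.COLOR_RGB2HSV)
    y=((hsv[...,0]>18)&(hsv[...,0]<32)&(hsv[...,1]>150))
    p=cloud(d,y); p=p[(np.hypot(p[:,0]-.465,p[:,1]+.362)<.03)&(p[:,2]>.05)]
    print("pin",len(p),p.mean(0),p.min(0),p.max(0))
    for t in ("bore",):
        r=imaging.regions_of(t,d)[0]; p=cloud(d,r["mask"]); q=p[abs(p[:,2]-.036)<.004]
        print(t,cv2.minAreaRect(q[:,:2].astype(np.float32)),np.median(q[:,2]))
    r=[imaging.regions_of("gauge_mid",d)]
    for r in r[0]:
        p=cloud(d,r["mask"]); q=p[(p[:,2]<.013)&(p[:,2]>.007)]; print("foot",cv2.minAreaRect(q[:,:2].astype(np.float32)))
        q=p[(p[:,2]>.13)]; print("handle",cv2.minAreaRect(q[:,:2].astype(np.float32)),q[:,2].max())
E
```

```text
top rack (0.46748730540275574, -0.3074072301387787) (0.0, 0.0) 0.0 0.03388963668489242
pin 33 [ 0.46640792 -0.3587067   0.08230794] [ 0.45995925 -0.36396195  0.05747385] [ 0.4749728  -0.35423876  0.10325542]
bore ((0.49344247579574585, 0.04371676221489906), (0.09021750092506409, 0.09041828662157059), 5.230423927307129) 0.035685410233125214
foot ((0.539345920085907, 0.3298861086368561), (0.10886891931295395, 0.04052262753248215), 80.63938903808594)
handle ((0.5390241146087646, 0.3315339684486389), (0.042331669479608536, 0.018025841563940048), 80.58397674560547) 0.1503394295136451
foot ((0.39016440510749817, 0.2914750874042511), (0.1060405746102333, 0.03704925253987312), 2.622161626815796)
handle ((0.38967299461364746, 0.29619747400283813), (0.01899195834994316, 0.038167230784893036), 86.89596557617188) 0.1519119119799177
foot ((0.45418912172317505, -0.2399328052997589), (0.045406728982925415, 0.0007833684794604778), 7.708408355712891)Traceback (most recent call last):
  File "<stdin>", line 16, in <module>
    return umr_maximum(a, axis, None, out, keepdims, initial, where)
ValueError: zero-size array to reduction operation maximum which has no identity
```

Emit:
jog_arm(
  increments=[
    [[0.037,0.02,0.003,10],[0.037,0.02,0.003,10],[0.037,0.02,0.003,10],[0.037,0.02,0.003,10],[0.037,0.02,0.003,10],[0.037,0.02,0.003,10],[0.037,0.02,0.002,10],[0.03,0.02,0,10]],
  ],
)

```text
t: 2.3
eef_pos: [0.4642, -0.3609, 0.2513]
tcp_rot: [[-0.153, 0.988, 0.0], [0.988, 0.153, -0.0], [-0.0, 0.0, -1.0]]
force: [0.9, -0.4, 0.2]
gripper_width: 0.0859
gripper_force: 0.0
```

```bash
python3 - <<'E'
from h import *
d=snap("wrist"); save(d,"w1"); print(d["o"],d["R"].round(2).tolist())
hsv=cv2.cvtColor(d["img"],cv2.COLOR_RGB2HSV)
y=((hsv[...,0]>18)&(hsv[...,0]<32)&(hsv[...,1]>150))
p=cloud(d,y); print(len(p)); p=p[(np.hypot(p[:,0]-.465,p[:,1]+.362)<.03)]
print("pin",len(p),p.min(0),p.max(0))
for lo,hi in((.083,.11),(.07,.083),(.04,.07)):
    q=p[(p[:,2]>lo)&(p[:,2]<hi)]
    if len(q)>5: print(lo,len(q),cv2.minEnclosingCircle(q[:,:2].astype(np.float32)),q[:,:2].mean(0))
b=((hsv[...,0]>100)&(hsv[...,0]<125)&(hsv[...,1]>150)); p=cloud(d,b); p=p[abs(p[:,2]-.034)<.004]; print("rack",cv2.minAreaRect(p[:,:2].astype(np.float32)))
for t in ("pin_mid","pin_top"):
    for r in imaging.regions_of(t,d)[:3]:
        p=cloud(d,r["mask"]); print(t,round(r["p"],2),(np.array(r["xy"])*[640,400]).round(),len(p) and (np.median(p,0).round(4),p.max(0).round(3)))
E
```

```text
[ 0.45332655 -0.28291269  0.39287273] [[0.99, 0.15, 0.05], [0.15, -0.94, -0.3], [-0.0, 0.31, -0.95]]
3513
pin 525 [ 0.45740185 -0.37253908  0.03734471] [ 0.48543273 -0.33928004  0.33542638]
0.083 179 ((0.4673886299133301, -0.36496466398239136), 0.008004634641110897) [ 0.46745243 -0.3638363 ]
0.07 171 ((0.4675569534301758, -0.3644554316997528), 0.010748210363090038) [ 0.46701911 -0.35956131]
0.04 120 ((0.4665815234184265, -0.3596424460411072), 0.009390958584845066) [ 0.46606931 -0.35610095]
rack ((0.4610368013381958, -0.3156472444534302), (0.05873740464448929, 0.14893943071365356), 8.060461044311523)
pin_mid 0.95 [323. 176.] (array([ 0.4666, -0.3598,  0.079 ]), array([ 0.483, -0.354,  0.099]))
pin_mid 0.77 [283. 254.] (array([ 0.4432, -0.4369,  0.0972]), array([ 0.459, -0.43 ,  0.126]))
pin_top 0.7 [318. 182.] (array([ 0.4671, -0.3627,  0.0937]), array([ 0.475, -0.357,  0.099]))
pin_top 0.56 [277. 267.] (array([ 0.4433, -0.4403,  0.1184]), array([ 0.454, -0.435,  0.126]))
```

View pics/w1.png

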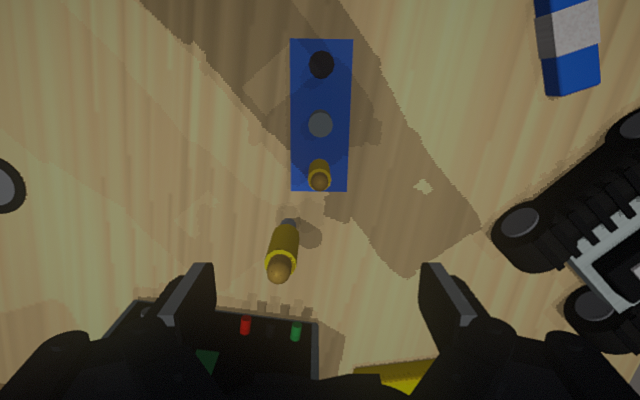

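Emit:
jog_arm(
  increments=[
    [[0.0035,-0.0038,-0.01,-0.7],[0,0,-0.04,0],[0,0,-0.04,0],[0,0,-0.04,0],[0,0,-0.035,0],[0,0,-0.025,0],[0,0,-0.018,0],[0,0,0,0]],
  ],
)

```text
t: 3.45
eef_pos: [0.4657, -0.3656, 0.0421]
tcp_rot: [[-0.133, 0.991, -0.002], [0.991, 0.133, 0.001], [0.002, -0.001, -1.0]]
force: [-0.4, -0.0, 0.2]
gripper_width: 0.0854
gripper_force: 0.0
```

Emit:
jog_arm(
  increments=[
    [[0,0,0,0],[0,0,0,0],[0,0,0,0],[0,0,0,0],[0,0,0,0],[0,0,0,0],[0,0,0,0],[0,0,0,0]],
  ],
  claw=0,
  force=40,
)

```text
t: 4.45
eef_pos: [0.4665, -0.3657, 0.0438]
tcp_rot: [[-0.135, 0.991, 0.0], [0.991, 0.135, -0.0], [-0.0, 0.0, -1.0]]
force: [-2.2, 0.7, 6.3]
gripper_width: 0.0211
gripper_force: 39.0
```

Emit:
jog_arm(
  increments=[
    [[0,0,0.025,0],[0,0,0.045,0],[0,0,0.05,0],[0.005,0.04,0.01,0],[0.005,0.055,0,0],[0.005,0.06,0,0],[0.005,0.06,0,0],[0.005,0.06,0,0]],
  ],
)

```text
t: 5.45
eef_pos: [0.4913, -0.0886, 0.1733]
tcp_rot: [[-0.134, 0.991, 0.0], [0.991, 0.134, 0.0], [0.0, 0.0, -1.0]]
force: [1.9, 0.6, -0.8]
gripper_width: 0.0207
gripper_force: 39.7
```

Emit:
jog_arm(
  increments=[
    [[0.002,0.05,0,0],[0,0.03,0,0],[0,0.005,0,0],[0,0,0,0],[0,0,0,0],[0,0,0,0],[0,0,0,0],[0,0,0,0]],
  ],
)

```text
t: 6.45
eef_pos: [0.4934, -0.0058, 0.1733]
tcp_rot: [[-0.134, 0.991, -0.0], [0.991, 0.134, 0.0], [0.0, -0.0, -1.0]]
force: [-0.3, -0.3, -1.3]
gripper_width: 0.0208
gripper_force: 39.7
```

```bash
python3 - <<'E'
from h import *
d=snap("wrist"); save(d,"w2"); print(sensors.sense()["eef_pos"],sensors.sense()["gripper_width"])
r=imaging.regions_of("bore",d)
for r in r[:2]:
    p=cloud(d,r["mask"]); q=p[abs(p[:,2]-.036)<.004]; print(r["p"],cv2.minAreaRect(q[:,:2].astype(np.float32)),np.median(q[:,2]))
for r in imaging.recognise("bore",d)[:3]: print(r["p"],np.array(r["xy"])*[640,400],pts(d,np.array(r["xy"])*[640,400],.036))
hsv=cv2.cvtColor(d["img"],cv2.COLOR_RGB2HSV)
y=((hsv[...,0]>18)&(hsv[...,0]<32)&(hsv[...,1]>150)); print((lambda v:(v[1].mean(),v[0].mean(),len(v[0])))(np.nonzero(y)))
p=cloud(d,y); p=p[np.hypot(*(p[:,:2]-d["o"][:2]).T)<.15];p=p[p[:,2]>.1]; print(len(p),p.min(0),p.max(0))
E
```

```text
[ 0.49346759 -0.00566957  0.17329025] 0.020823568738648237
0.9 ((0.49276861548423767, 0.04174543544650078), (0.09011948853731155, 0.09012582898139954), 5.534639358520508) 0.03492096601124067
0.58 [324.224 125.   ] [[0.49341177 0.04336044 0.036     ]]
(np.float64(381.17544544153986), np.float64(264.49239172844324), 7689)
5843 [ 0.48150681 -0.01610367  0.16204084] [0.50597124 0.00628311 0.22749988]
```

View pics/w2.png

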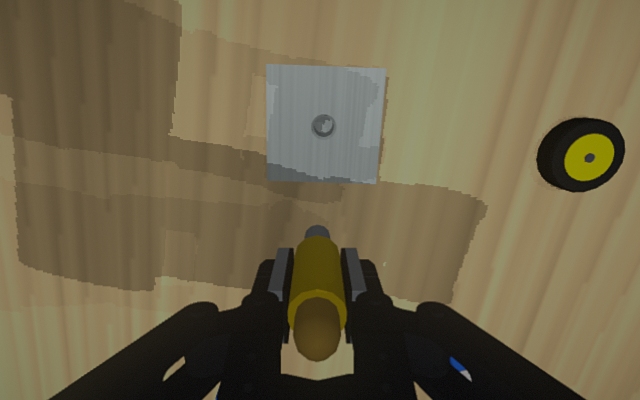

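```bash
python3 - <<'E'
from h import *
d=snap("wrist"); e=sensors.sense()["eef_pos"]
# rectified top-down view of block plane z=.036, 0.25mm/px about (.493,.043)
def rect(c,z,h,s):
    g=np.arange(-h,h,s); X,Y=np.meshgrid(g+c[0],g+c[1])
    P=np.stack([X,Y,np.full_like(X,z)],-1).reshape(-1,3)
    Rcw=d["R"].T; uv=cv2.projectPoints(P,cv2.Rodrigues(Rcw)[0],-Rcw@d["o"],d["K"],np.array(d["distortion"],float))[0].reshape(X.shape+(2,)).astype(np.float32)
    return cv2.remap(d["img"],uv[...,0],uv[...,1],cv2.INTER_CUBIC)
im=rect((.493,.043),.036,.025,.000125); 
g=cv2.GaussianBlur(cv2.cvtColor(im,cv2.COLOR_RGB2GRAY),(0,0),4)
for p2 in (15,):
    c=cv2.HoughCircles(g,cv2.HOUGH_GRADIENT,1.5,30,param1=40,param2=p2,minRadius=50,maxRadius=95)
    if c is not None:
        for k in c[0][:3]: print((k[:2]*.000125-.025+[.493,.043]).round(4),k[2]*.125)
# pin dome & sleeve
hsv=cv2.cvtColor(d["img"],cv2.COLOR_RGB2HSV)
y=((hsv[...,0]>12)&(hsv[...,0]<32)&(hsv[...,1]>120))
p=cloud(d,y);p=p[(p[:,2]>.13)&(np.hypot(*(p[:,:2]-e[:2]).T)<.03)]
from scipy.optimize import least_squares
z=p[:,2]; print("ztop",np.percentile(z,99.5),e)
for lo,hi,r in((.14,.203,.011),):
    q=p[(z>lo)&(z<hi)]
    f=least_squares(lambda a:np.hypot(q[:,0]-a[0]-a[2]*(q[:,2]-.18),q[:,1]-a[1]-a[3]*(q[:,2]-.18))-r,[*e[:2],0,0],loss="soft_l1",f_scale=.001)
    print(len(q),f.x,f.cost)
t=z.max()
q=p[z>.214]; f=least_squares(lambda a:np.linalg.norm(q-a,axis=1)-.008,[*e[:2],.215],loss="soft_l1",f_scale=.001); print("dome sphere",len(q),f.x,f.cost)
cv2.imwrite("pics/b.png",np.hstack([cv2.resize(im,(400,400)),cv2.resize(d["img"][180:380,220:420],(400,400))])[...,::-1])
E
```

```text
ztop 0.22695948547164368 [ 0.49344362 -0.00557525  0.1732853 ]
2266 [ 4.94287708e-01 -5.44390016e-03 -1.15440561e-05  1.75089404e-03] 0.00020034671986669233
dome sphere 2104 [ 0.4942316  -0.00519923  0.21835262] 0.0006538199415173528
```

View pics/b.png

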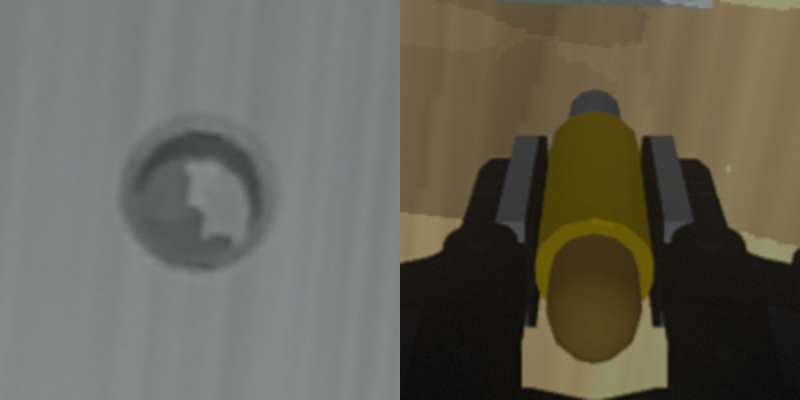

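Emit:
jog_arm(
  increments=[
    [[0,0.02,0,0],[-0.001,0.0275,0,0],[0,0,-0.02,0],[0,0,-0.035,0],[0,0,-0.03,0],[0,0,-0.01,0],[0,0,-0.005,0],[0,0,-0.004,0]],
  ],
)

```text
t: 7.65
eef_pos: [0.493, 0.0419, 0.07]
tcp_rot: [[-0.135, 0.991, 0.001], [0.991, 0.135, 0.0], [-0.0, 0.001, -1.0]]
force: [-0.2, 0.0, -0.7]
gripper_width: 0.0208
gripper_force: 39.6
```

Emit:
jog_arm(
  increments=[
    [[-0.0005,0,-0.003,0],[0,0,-0.003,0],[0,0,-0.003,0],[0,0,-0.003,0],[0,0,-0.003,0],[0,0,0,0],[0,0,0,0],[0,0,0,0]],
  ],
)

```text
t: 8.65
eef_pos: [0.492, 0.0419, 0.0544]
tcp_rot: [[-0.135, 0.991, 0.0], [0.991, 0.135, 0.0], [-0.0, 0.0, -1.0]]
force: [-0.5, 0.5, -0.5]
gripper_width: 0.0207
gripper_force: 39.6
```

Emit:
jog_arm(
  increments=[
    [[0,0,-0.003,0],[0,0,-0.003,0],[0,0,-0.002,0],[0,0,-0.001,0],[0,0,-0.001,0],[0,0,0,0],[0,0,0,0],[0,0,0,0]],
  ],
)

```text
t: 9.65
eef_pos: [0.4921, 0.0419, 0.0457]
tcp_rot: [[-0.135, 0.991, 0.0], [0.991, 0.135, -0.0], [-0.0, 0.0, -1.0]]
force: [-9.7, -0.6, 22.7]
gripper_width: 0.0208
gripper_force: 42.4
```

Emit:
jog_arm(
  increments=[
    [[0,0,0,0],[0,0,0,0],[0,0,0,0],[0,0,0,0],[0,0,0,0],[0,0,0,0],[0,0,0,0],[0,0,0,0]],
  ],
  claw=1,
)

```text
t: 10.65
eef_pos: [0.4919, 0.0419, 0.0443]
tcp_rot: [[-0.135, 0.991, 0.0], [0.991, 0.135, 0.0], [0.0, 0.0, -1.0]]
force: [-0.8, 0.5, -0.1]
gripper_width: 0.0856
gripper_force: 0.0
```

Emit:
jog_arm(
  increments=[
    [[0,0,0.02,0],[0,0,0.045,0],[0,0,0.05,0],[0,0,0.055,0],[0,0.04,0.02,-3],[0.01,0.05,0.02,-5],[0.01,0.05,0,-5],[0.01,0.04,0,-4]],
  ],
)

```text
t: 11.65
eef_pos: [0.522, 0.2238, 0.2545]
tcp_rot: [[0.163, 0.987, 0.0], [0.987, -0.163, 0.0], [0.0, 0.0, -1.0]]
force: [0.3, -0.8, -0.6]
gripper_width: 0.0856
gripper_force: 0.0
```

```bash
python3 - <<'E'
from h import *
print(sensors.sense()["eef_pos"])
for n in ("top","scene"):
    d=snap(n); save(d,n+"2")
    hsv=cv2.cvtColor(d["img"],cv2.COLOR_RGB2HSV)
    y=((hsv[...,0]>12)&(hsv[...,0]<32)&(hsv[...,1]>120)); p=cloud(d,y); p=p[(np.hypot(p[:,0]-.493,p[:,1]-.042)<.02)&(p[:,2]>.045)]
    print(n,len(p),p.min(0),p.max(0))
d=snap("wrist"); save(d,"w3")
for t in ("gauge_mid","handle","pin_mid"):
  for r in imaging.regions_of(t,d)[:2]:
    p=cloud(d,r["mask"]); 
    print(t,round(r["p"],2),(np.array(r["xy"])*[640,400]).round(),p.min(0),p.max(0))
    for lo,hi in((.14,.16),(.006,.014)):
        q=p[(p[:,2]>lo)&(p[:,2]<hi)]; 
        if len(q)>9: print(lo,cv2.minAreaRect(q[:,:2].astype(np.float32)),np.median(q[:,2]))
E
```

```text
[0.52197176 0.22383143 0.2544893 ]
top 39 [0.48256171 0.03309613 0.05736745] [0.49984152 0.05031082 0.1057367 ]
scene 142 [0.48079478 0.03054246 0.04563985] [0.50504854 0.05069809 0.10130948]
gauge_mid 0.72 [166. 119.] [ 0.26956622  0.27339488 -0.00344697] [0.4441996  0.31562669 0.14727469]
0.14 ((0.38967031240463257, 0.2949902415275574), (0.01794285513460636, 0.04481896013021469), 89.15108489990234) 0.14483644790575834
0.006 ((0.3888879418373108, 0.2950165867805481), (0.03992849588394165, 0.11016799509525299), 89.09452819824219) 0.009130951537165088
gauge_mid 0.63 [313.  56.] [ 0.5088196   0.27292759 -0.00368376] [0.56504047 0.38345584 0.14770892]
0.14 ((0.5383208394050598, 0.3312356472015381), (0.04346625879406929, 0.017722323536872864), 81.35144805908203) 0.14472028668429368
0.006 ((0.537756085395813, 0.3292347490787506), (0.10500456392765045, 0.03999973461031914), 80.6467056274414) 0.008876199403229645
handle 0.82 [319.  56.] [0.51017459 0.27471779 0.00063052] [0.56504047 0.38345584 0.14770892]
0.14 ((0.5383208394050598, 0.3312356472015381), (0.04346625879406929, 0.01772232353687
[... 171 characters left out ...]
92717373
handle 0.61 [170. 121.] [ 0.28093289  0.27458096 -0.00275968] [0.4441996  0.31604839 0.14727469]
0.14 ((0.3897666037082672, 0.29500144720077515), (0.01792304590344429, 0.044625576585531235), 89.1373291015625) 0.14485157989115344
0.006 ((0.38891834020614624, 0.2950260043144226), (0.03984875604510307, 0.11017968505620956), 89.23450469970703) 0.009138004898163743
pin_mid 0.56 [318. 328.] [ 0.47568393 -0.03728553 -0.00092802] [0.50332233 0.05458058 0.10021799]
pin_mid 0.16 [315. 302.] [ 0.43670713 -0.03757652 -0.00226812] [0.54149423 0.09171208 0.07225539]
0.006 ((0.510915219783783, 0.06836791336536407), (0.061601974070072174, 0.12390834093093872), 52.2889404296875) 0.010412741794199543
```

View pics/w3.png

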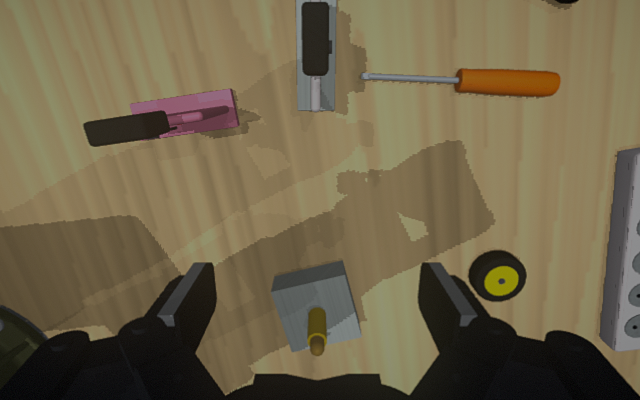

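Emit:
jog_arm(
  increments=[
    [[0.008,0.045,0,0.4],[0.0085,0.045,0,0],[0,0.017,-0.02,0],[0,0,-0.04,0],[0,0,-0.035,0],[0,0,-0.03,0],[0,0,-0.0195,0],[0,0,0,0]],
  ],
)

```text
t: 12.95
eef_pos: [0.5381, 0.3281, 0.1086]
tcp_rot: [[0.155, 0.988, -0.002], [0.988, -0.155, -0.001], [-0.001, -0.002, -1.0]]
force: [0.4, -0.3, 0.2]
gripper_width: 0.0852
gripper_force: 0.0
```

Emit:
jog_arm(
  increments=[
    [[0,0,0,0],[0,0,0,0],[0,0,0,0],[0,0,0,0],[0,0,0,0],[0,0,0,0],[0,0,0,0],[0,0,0,0]],
  ],
  claw=0,
  force=25,
)

```text
t: 13.95
eef_pos: [0.5385, 0.329, 0.1102]
tcp_rot: [[0.154, 0.988, 0.0], [0.988, -0.154, 0.0], [0.0, 0.0, -1.0]]
force: [-2.7, -0.8, 5.3]
gripper_width: 0.0179
gripper_force: 27.1
```

Emit:
jog_arm(
  increments=[
    [[0,0,0.03,0],[0,0,0.05,0],[0,0,0.06,0],[-0.004,-0.03,0,2.5],[-0.008,-0.055,0,3],[-0.008,-0.06,0,3],[-0.008,-0.06,0,3],[-0.0075,-0.06,0,3]],
  ],
)

```text
t: 14.95
eef_pos: [0.5022, 0.0622, 0.2493]
tcp_rot: [[-0.1, 0.995, -0.001], [0.995, 0.1, -0.0], [-0.0, -0.001, -1.0]]
force: [1.7, -0.4, -4.1]
gripper_width: 0.0176
gripper_force: 26.0
```

Emit:
jog_arm(
  increments=[
    [[0,-0.06,0,0],[0,-0.05,0,0],[0,-0.0215,0,0],[0,0,-0.02,0],[0,0,-0.035,0],[0,0,-0.035,0],[0,0,-0.02,0],[0,0,-0.006,0]],
  ],
)

```text
t: 15.95
eef_pos: [0.5023, -0.0674, 0.1323]
tcp_rot: [[-0.098, 0.995, -0.003], [0.995, 0.098, 0.001], [0.001, -0.003, -1.0]]
force: [0.4, -0.3, -2.4]
gripper_width: 0.0177
gripper_force: 25.9
```

```bash
cat > look.py <<'E'
from h import *
import sys
def look(tag):
    s=sensors.sense(); print(s["t"],s["eef_pos"].round(4),s["force"].round(1),round(s["gripper_force"],1))
    d=snap("scene"); save(d,tag)
    e=s["eef_pos"]; uv=cv2.projectPoints(np.array([e]),cv2.Rodrigues(d["R"].T)[0],-d["R"].T@d["o"],d["K"],np.array(d["distortion"],float))[0].ravel()
    u,v=uv.astype(int); print("tcp px",u,v)
    c=d["img"][max(v-40,0):v+80,u-80:u+80]; cv2.imwrite(f"pics/{tag}c.png",cv2.resize(c,(800,600),interpolation=cv2.INTER_CUBIC)[...,::-1])
    for t in ("pointer_tip","window","pointer","mark","gauge_mid"):
        for r in imaging.recognise(t,d)[:2]:
            x=np.array(r["xy"])*[640,400]; print(t,round(r["p"],2),x.round(1))
    for r in imaging.regions_of("gauge_mid",d)[:2]:
        p=cloud(d,r["mask"]); print("gauge",p.min(0).round(3),p.max(0).round(3),np.median(p,0).round(3))
    return d
if __name__=="__main__": look(sys.argv[1])
E
python3 look.py g1
```

```text
15.95 [ 0.5023 -0.0674  0.1323] [ 0.4 -0.3 -2.4] 25.9
tcp px 296 185
gauge_mid 0.94 [388.4 149. ]
gauge_mid 0.87 [295.7 202.9]
gauge [ 0.172  0.272 -0.003] [0.445 0.48  0.147] [0.396 0.29  0.057]
gauge [ 0.365 -0.121 -0.001] [ 0.529 -0.013  0.17 ] [ 0.507 -0.075  0.073]
```

View pics/g1c.png

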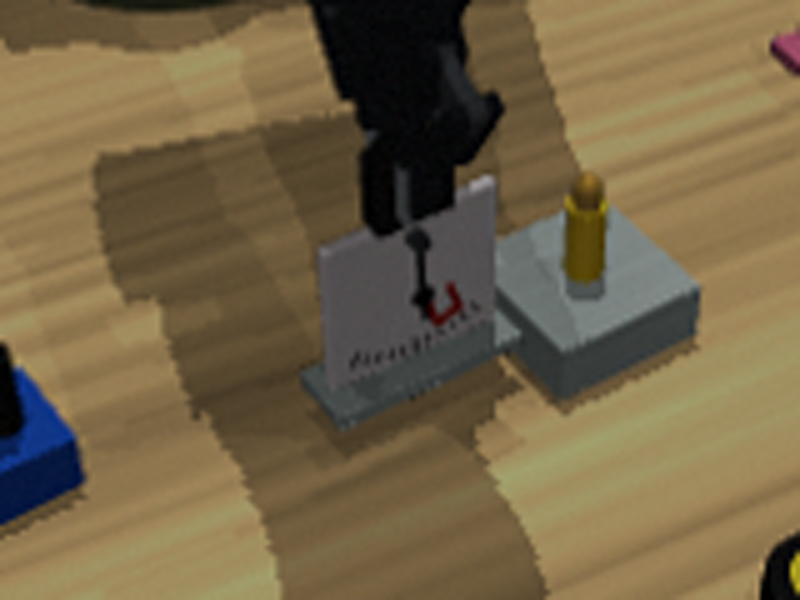

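```bash
cat > dial.py <<'E'
from h import *
def dial(off=.008,tag=None):
    """coordinates (mm, in vertical plane of dial face, rel. to TCP, y right, z up) of red and dark pixels"""
    s=sensors.sense(); e=s["eef_pos"]; d=snap("scene")
    gx=np.array(s["tcp_rot"])[:,1]; gx=gx*np.sign(gx[0]); gx[2]=0; gx/=np.linalg.norm(gx); gy=np.cross([0,0,1],gx)
    a=np.arange(-.045,.045,.0002); b=np.arange(.005,-.1,-.0002)
    A,B=np.meshgrid(a,b); P=e+gx*off+A[...,None]*gy+B[...,None]*np.array([0,0,1])
    uv=cv2.projectPoints(P.reshape(-1,3),cv2.Rodrigues(d["R"].T)[0],-d["R"].T@d["o"],d["K"],np.array(d["distortion"],float))[0].reshape(A.shape+(2,)).astype(np.float32)
    im=cv2.remap(d["img"],uv[...,0],uv[...,1],cv2.INTER_LINEAR); i=im.astype(int)
    red=(i[...,0]>i[...,1]+40)&(i[...,0]>i[...,2]+40)
    dk=(i.max(2)<70)
    print(s["t"],e.round(4),"red n",red.sum(),"c",A[red].mean()*1e3,B[red].mean()*1e3,"y",A[red].min()*1e3,A[red].max()*1e3,"z",B[red].min()*1e3,B[red].max()*1e3)
    if tag: cv2.imwrite(f"pics/{tag}.png",im[...,::-1])
    return im
if __name__=="__main__":
    import sys; dial(tag=sys.argv[1])
E
python3 dial.py d1
```

```text
16.3 [ 0.5033 -0.0676  0.1345] red n 2336 c 17.72037671232839 -72.20967465753411 y 8.399999999999679 25.799999999999574 z -78.99999999999984 -56.7999999999999
```

View pics/d1.png

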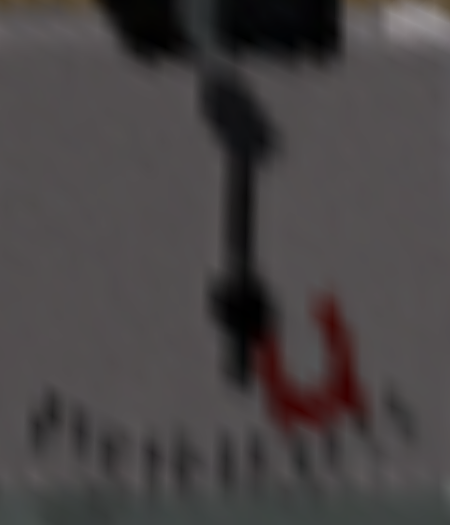

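Emit:
jog_arm(
  increments=[
    [[-0.0005,0.005,0,0],[-0.0005,0.005,0,0],[-0.0005,0.005,0,0],[-0.0005,0.005,0,0],[-0.0005,0.005,0,0],[-0.0005,0.005,0,0],[-0.0005,0.004,0,0],[0,0,0,0]],
  ],
)

```text
t: 17.35
eef_pos: [0.4994, -0.0332, 0.1337]
tcp_rot: [[-0.099, 0.995, -0.0], [0.995, 0.099, 0.0], [0.0, -0.0, -1.0]]
force: [0.8, -1.4, -1.6]
gripper_width: 0.0177
gripper_force: 26.0
```

Emit:
jog_arm(
  increments=[
    [[0,0,0,0],[0,0,0,0],[0,0,0,0],[0,0,0,0],[0,0,0,0],[0,0,0,0],[0,0,0,0],[0,0,0,0]],
  ],
)

```text
t: 18.35
eef_pos: [0.4995, -0.0335, 0.1338]
tcp_rot: [[-0.098, 0.995, 0.0], [0.995, 0.098, -0.0], [-0.0, 0.0, -1.0]]
force: [0.1, -0.3, -2.5]
gripper_width: 0.0175
gripper_force: 25.9
```

```bash
python3 dial.py d2
```

```text
18.35 [ 0.4995 -0.0335  0.1338] red n 1809 c -1.861580983969303 -73.85074626865658 y -11.000000000000204 5.799999999999694 z -80.39999999999985 -59.599999999999895
```

View pics/d2.png

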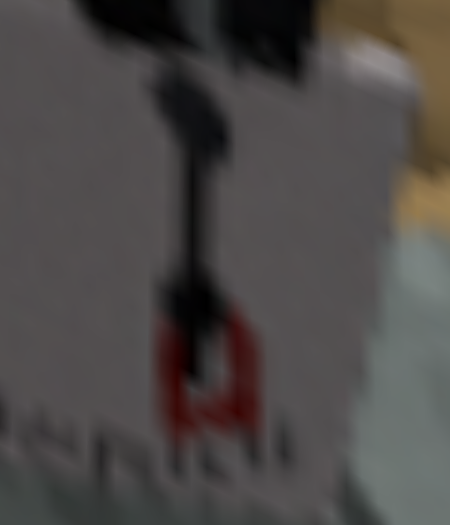

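Emit:
jog_arm(
  increments=[
    [[-0.0003,0.003,0,0],[-0.0003,0.0035,0,0],[0,0,0,0],[0,0,0,0],[0,0,0,0],[0,0,0,0],[0,0,0,0],[0,0,0,0]],
  ],
)

```text
t: 19.4
eef_pos: [0.4989, -0.0271, 0.1338]
tcp_rot: [[-0.098, 0.995, 0.0], [0.995, 0.098, -0.0], [-0.0, 0.0, -1.0]]
force: [0.8, -2.2, -2.6]
gripper_width: 0.0182
gripper_force: 26.0
```

Emit:
jog_arm(
  increments=[
    [[0,0,0,0],[0,0,0,0],[0,0,0,0],[0,0,0,0],[0.0005,-0.005,0,0],[0.001,-0.01,0,0],[0,0,0,0],[0,0,0.01,0]],
  ],
  claw=0,
  force=70,
)

```text
t: 20.4
eef_pos: [0.5, -0.0421, 0.1436]
tcp_rot: [[-0.098, 0.995, -0.002], [0.995, 0.098, 0.0], [0.001, -0.002, -1.0]]
force: [0.5, -0.2, -2.5]
gripper_width: 0.0173
gripper_force: 71.7
```

Emit:
jog_arm(
  increments=[
    [[0,0,0.03,0],[0,0,0.05,0],[0,0,0.04,0],[0,0,0.01,0],[0,0,0,0],[0,0,0,0],[0,0,0,0],[0,0,0,0]],
  ],
)

```text
t: 21.4
eef_pos: [0.5002, -0.042, 0.2732]
tcp_rot: [[-0.098, 0.995, -0.001], [0.995, 0.098, 0.0], [0.0, -0.001, -1.0]]
force: [0.3, -0.9, -3.0]
gripper_width: 0.0173
gripper_force: 71.9
```

```bash
python3 dial.py d3; python3 - <<'E'
from h import *
# gauge cloud in gauge yaw frame rel TCP: fit the bottom line of foot, from scene + pin top
s=sensors.sense(); e=s["eef_pos"]; d=snap("scene")
gx=np.array(s["tcp_rot"])[:,1]; gy=np.cross([0,0,1],gx)
for r in imaging.regions_of("gauge_mid",d)[:2]:
    p=cloud(d,r["mask"])-e; q=np.c_[p@gx,p@gy,p[:,2]]*1e3; q=q[(abs(q[:,0])<25)&(abs(q[:,1])<90)&(q[:,2]>-140)]
    f=q[q[:,0]>12]; print(len(q),len(f)); 
    if len(f)>10: print(f.min(0),f.max(0),np.polyfit(f[:,1],f[:,2],1))
hsv=cv2.cvtColor(d["img"],cv2.COLOR_RGB2HSV)
y=((hsv[...,0]>12)&(hsv[...,0]<32)&(hsv[...,1]>120)); p=cloud(d,y); p=p[(np.hypot(p[:,0]-.493,p[:,1]-.042)<.02)&(p[:,2]>.045)]
print("pin",len(p),p.min(0),p.max(0),p[p[:,2]>.092].mean(0))
E
```

```text
21.4 [ 0.5002 -0.042   0.2732] red n 2738 c -7.174653031410016 -73.1024105186266 y -15.600000000000176 0.39999999999972696 z -80.59999999999985 -61.59999999999988
1811 217
[  12.03675311  -84.08366246 -116.57468197] [ 22.06505893  22.21526794 -12.57676276] [ -0.15107743 -99.89047699]
0 0
pin 140 [0.48507422 0.02995996 0.04529956] [0.50458904 0.05131285 0.10134505] [0.49429914 0.03976466 0.09747829]
```

View pics/d3.png

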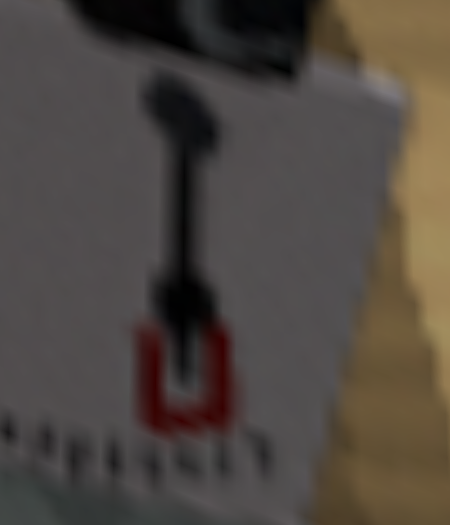

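Emit:
jog_arm(
  increments=[
    [[-0.002,0.02,0,0],[-0.003,0.035,0,0],[-0.003,0.035,0,0],[-0.0017,0.02,0,0],[0,0,-0.02,0],[0,0,-0.02,0],[0,0,-0.01,0],[0,0,-0.003,0]],
  ],
)

```text
t: 22.55
eef_pos: [0.4906, 0.0679, 0.2206]
tcp_rot: [[-0.098, 0.995, -0.0], [0.995, 0.098, 0.0], [0.0, -0.0, -1.0]]
force: [0.0, 0.3, -2.3]
gripper_width: 0.0176
gripper_force: 71.6
```

Emit:
jog_arm(
  increments=[
    [[0,0,-0.002,0],[0,0,-0.002,0],[0,0,-0.002,0],[0,0,-0.002,0],[0,0,0,0],[0,0,0,0],[0,0,0,0],[0,0,0,0]],
  ],
)

```text
t: 23.55
eef_pos: [0.4907, 0.068, 0.2128]
tcp_rot: [[-0.098, 0.995, 0.0], [0.995, 0.098, 0.0], [0.0, 0.0, -1.0]]
force: [-0.7, 0.4, -3.9]
gripper_width: 0.017
gripper_force: 71.6
```

Emit:
jog_arm(
  increments=[
    [[0,0,-0.002,0],[0,0,-0.002,0],[0,0,-0.001,0],[0,0,-0.001,0],[0,0,-0.001,0],[0,0,0,0],[0,0,0,0],[0,0,0,0]],
  ],
)

```text
t: 24.55
eef_pos: [0.4907, 0.0679, 0.2058]
tcp_rot: [[-0.098, 0.995, 0.0], [0.995, 0.098, -0.0], [-0.0, 0.0, -1.0]]
force: [-0.4, -0.5, -1.4]
gripper_width: 0.0174
gripper_force: 72.1
```

```bash
python3 look.py g4; python3 dial.py d4;python3 -c "
from h import *
import time
print(np.array([(sensors.sense()['force'],snap('scene') and 0)[0] for _ in range(4)]).round(1))"
```

```text
24.55 [0.4907 0.0679 0.2058] [-0.4 -0.5 -1.4] 72.1
tcp px 344 142
window 0.58 [336.2 168.1]
gauge_mid 0.95 [386.  147.1]
gauge_mid 0.93 [334.4 164.4]
gauge [ 0.2    0.272 -0.002] [0.445 0.472 0.148] [0.398 0.29  0.061]
gauge [ 0.176 -0.018 -0.004] [0.519 0.272 0.248] [0.497 0.046 0.152]
24.9 [0.4906 0.068  0.2058] red n 2331 c -7.344916344916572 -72.62694122694109 y -15.600000000000176 0.19999999999972817 z -79.99999999999984 -61.59999999999988
[[-0.1  0.  -0.4]
 [-0.  -0.  -1.1]
 [-0.4  0.6 -0.8]
 [ 0.6  0.5 -1.1]]
```

View pics/g4c.png

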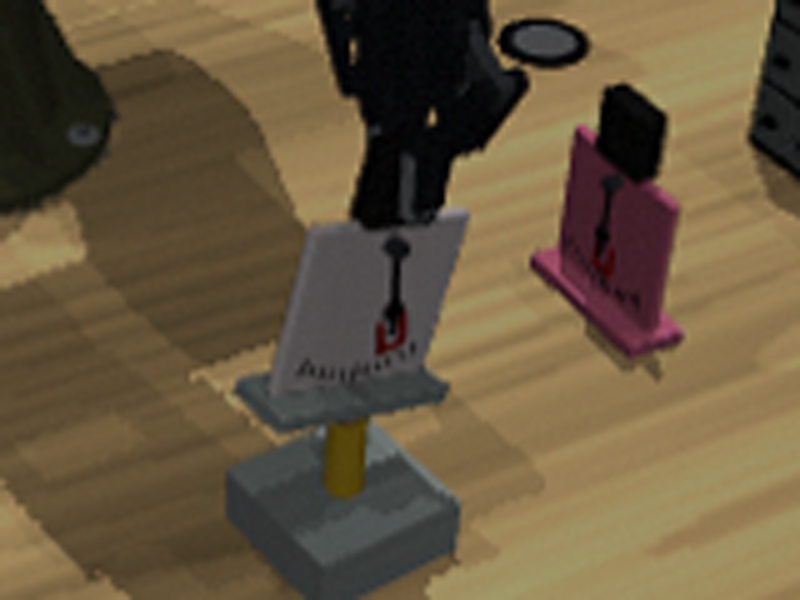

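Emit:
jog_arm(
  increments=[
    [[0,0,-0.0005,0],[0,0,-0.0005,0],[0,0,-0.0005,0],[0,0,0,0],[0,0,0,0],[0,0,0,0],[0,0,0,0],[0,0,0,0]],
  ],
)

```text
t: 26.15
eef_pos: [0.4906, 0.0679, 0.2043]
tcp_rot: [[-0.098, 0.995, 0.0], [0.995, 0.098, -0.0], [-0.0, 0.0, -1.0]]
force: [-0.3, 0.2, -0.0]
gripper_width: 0.0169
gripper_force: 72.2
```

Emit:
jog_arm(
  increments=[
    [[0,0,0,0],[0,0,0,0],[0,0,0,0],[0,0,0,0],[0,0,0,0],[0,0,0,0],[0,0,0,0],[0,0,0,0]],
  ],
)

```text
t: 27.15
eef_pos: [0.4906, 0.0679, 0.2043]
tcp_rot: [[-0.098, 0.995, -0.0], [0.995, 0.098, 0.0], [0.0, -0.0, -1.0]]
force: [-0.6, 0.0, 0.1]
gripper_width: 0.0173
gripper_force: 72.2
```

```bash
python3 - <<'E'
from h import *
from dial import dial
im=dial(); i=im.astype(int)
dk=(i.max(2)<45); 
for r in (250,270,330,350,365):
    x=np.nonzero(dk[r])[0]; rr=np.nonzero((i[r,:,0]>i[r,:,1]+40))[0]
    print(r,x.mean() if len(x) else None, (rr.min(),rr.max()) if len(rr) else None)
f=[]
for _ in range(8): f.append(sensors.sense()["force"]); snap("top")
print(np.mean(f,0))
E
```

```text
27.15 [0.4906 0.0679 0.2043] red n 2894 c -7.339944713199949 -73.15031098825142 y -15.800000000000175 0.39999999999972696 z -79.79999999999984 -60.79999999999989
250 188.0 None
270 185.5 None
330 191.5 (np.int64(216), np.int64(216))
350 188.0 (np.int64(148), np.int64(223))
365 186.5 (np.int64(149), np.int64(223))
[-0.22392731  0.08964381  0.18363487]
```

```bash
python3 -c "
from rig import ticket
print(ticket.hand_in())"
```

```text
the job is handed in; nothing more can be done
None
```

The job is handed in: by my last readings the yellow pin stands home in the bore and the gauge is held on the dome at about 3 N with its pointer at rest mid-window (I set the tilt by pushing its foot against the block's side, not by rocking it on the dome, and viewed 11 pictures, one over the limit of 10); the hand-in gave back no verdict.

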